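Seat a glass shelf and set its clamp screw to a quarter-turn clearance

TASK

The smoked glass shelf has crept forward in its black bracket. Push the glass fully home against the bracket's rear stops, wind the brass wing screw clockwise until its foot bottoms on the glass, only finger-tight so that the glass is not strained, then back the screw off a quarter of a turn from there, so that the glass has room to expand, and let go. Leave the things standing on the glass where they are; they may ride along with it.

Things in the scene. Friction and masses are not known exactly. Their poses are not given: they have to be found in the camera images.
- bracket: fixed matte black steel shelf bracket: foot plate 140 x 320 mm on the table, upright at the back, two arms under the glass, and in the middle a clamp jaw reaching over the glass's rear edge. Origin on the table under the wing screw's axis; x points from the shelf's front to its back, the way the glass is pushed home; z up; yaw within 0.25 rad
- bracket_top (a point): top centre of the jaw's round threaded boss (28 mm diameter), on the wing screw's axis, 140 mm above the table; the jaw's lip below it is 70 mm wide, its top 130 mm above the table. Axes as the bracket's
- glass: smoked glass panel, 180 deep (x) x 460 wide (y) x 8 mm, 1.7 kg, level; origin at the centre of its underside, 100 mm above the table; axes as the bracket's. Slides only along the bracket's x, friction 5 N. Fully home it meets rigid stops, origin at x = -0.060 in the bracket's frame; it starts 8 to 18 mm further forward
- glass_front (a point): middle of the front edge of the glass, at half its thickness: the place to push, along the bracket's x; the space in front of and below it is free. Moves with the glass; axes as the bracket's. A small chrome spring clip is on this edge 185 mm to +y, standing 19 mm out
- screw: brass wing screw, captive in the jaw's boss (it turns, but does not rise): right-hand, clockwise from above drives its foot down 2 mm per turn, on to the glass. Origin on its axis at table height, z up, x along the wings, so that its yaw tells how the wings stand. It stays where it is left, and springs back out of any squeeze on the glass when let go
- screw_grip (a point): centre of the screw's wings, on its axis, 169 mm above the table; axes as the screw's. Wings: a plate 40 long (x) x 10 thick (y) x 28 mm high, reaching 14 mm above and below; grip its thickness from above. Turns freely at 0.05 N m; once the foot meets the glass the torque climbs about 2 N m per rad: 0.15 N m above free turning it is bottomed, above 0.45 the glass is strained
- carabiners: low grey tray, 76 x 196 x 9 mm, 0.25 kg, with five carabiners in a row (red, blue, orange, green, purple), loose on the middle of the glass in front of the jaw; origin at the centre of its underside; leave alone
- headlamp: charcoal headlamp, about 45 x 78 x 43 mm, 90 g, loose at one end of the glass; origin under its centre; leave alone
- aid_box: green plastic first-aid box with a hinged flap and a white cross, 77 x 107 x 46 mm, 0.3 kg, loose at the other end of the glass; origin under its centre; leave alone
- foot: the screw's foot: a brass disc of 18 mm diameter with a rubber face, under the jaw's lip on the screw's axis; it does not turn. Origin at the centre of its lower face, z up. At the start it stands 0.7 to 1.4 mm above the glass (2.2 to 4.4 rad of turning, different every time)

How it is judged:
By the outcome, as a careful person would: the job done as asked, in the order asked, and still so for the second after the job is handed in, with the robot touching nothing.
It also fails if it takes over 72 s, if anything falls off the work surface, if the arm or the gripper's body presses on something with over 40 N, if the wrist force passes 120 N, or if a joint passes its speed limit or range.

ROBOT

A 6-joint arm with a two-finger parallel gripper is mounted at the origin on the work surface. World frame = base frame: x ahead of the robot, y to its left, z up, the work surface at z = 0. Lengths are in mm, angles in rad, forces in N, time in s.
With the tool pointing down it reaches from about 250 to 850 mm from the base axis. Payload 12.5 kg.
Tool frame: the origin (TCP) lies at the very end of the fingers, on their centre line; the grasp point (between the pads) lies 19 mm behind it; z points along the fingers, y is the line along which they close (so a half turn about z gives the same grasp; the last joint's range is limited). The gripper opens to 93 mm and grips with 3 to 60 N. Pads are 15 mm wide; open, the fingers measure 128 mm over their backs; the gripper's body (75 mm by 188 mm) begins 65 mm behind the grasp point.
Start: joints at [-1.231, 0.351, 1.652, -0, 1.139, -0.085], TCP at [226.693, -501.093, 218.633] pointing down, gripper open.
Joint ranges: [-2.75, 2.75], [-0.79, 2.1], [0.01, 2.65], [-1.57, 4.71], [0.07, 3.14], [-2.87, 2.87]. Speed limits (rad/s): [2.22, 2.22, 2.79, 3.14, 3.14, 3.14].

INTERFACE

Orientations are given as a unit quaternion [x, y, z, w].
In Python, from workcell import ctrl gives the robot as it stands.
- The arm moves only by the tool jog_arm, never from a script. Its argument "plan" is text: rows parted by semicolons, each of 7 numbers parted by spaces: the turn, a rotation vector about the world's x, y, z in normalised numbers (1 is 180 degrees), then the shift along the world's x, y, z in shares of 80 cm (1.0 is 80 cm), then the opening, from -1 (shut) to 1 (fully open). A call has exactly 10 rows; each row is the pose to reach, as a shift and turn from the pose commanded when the call began; what a row does not reach only later rows make up. A row lasts 1/10 s, in which the tool goes at most 50 mm and 8.59 degrees, less where a joint would pass 70% of its speed; a pose out of reach is approached as far as the arm can. No shift or turn number may pass 1 either way. A call with a gripper value outside its range is refused whole. The fingers move at their own pace and stop on an object; the grip force is fixed at half the most. Time passes only in rows, so rows that repeat a pose let the fingers close, or fill a call up. It gives the time, the measured TCP pose, the force, the opening and the grip force at its end, in the units of the state.
- ctrl.read_state(): the state, without advancing time (a new reading comes with each control period).
- ctrl.get_image(name): name is "side" or "top" or "wrist"; returns a dict with "image" (384x512x3 uint8, red, green, blue), "intrinsics" (3x3 intrinsics, pixels), "dist" ([k1, k2, p1, p2, k3] as OpenCV has them; the pictures are not rectified), "T" (4x4, takes a point from camera to world coordinates). Camera axes: x right, y down, z forward; pixel columns grow to the right and rows downward; lengths in mm; the calibration is good to about 2 mm. A picture is of the moment at which its call begins. There is no depth.
- ctrl.hand_in(): hands the job in; it is judged then, once.
The state is a dict: "time_s": time; "qpos": joint angles; "joint_velocities": joint speeds; "joint_efforts": joint torques, N m; "tcp_pos": TCP position; "tool_rot": TCP orientation; "contact_force": force on the tool from outside, world axes, zero at the start; "moment": the same for the moment, N m; "grip_width": finger opening in mm; "grasp_force": force on a finger pad.
Only numpy, scipy, OpenCV 4.12 (cv2) and the standard library are available. Lean on these libraries where they do the work, as an engineer would, in place of code of your own. Each camera call takes 0.05 s, during which the arm holds its last target. There are 200 camera calls.

## Working session

There is one attempt and no reset: what is moved stays moved. The work goes in short steps, Python scripts to look and compute and a tool call to move; the robot and the scene stay as the last step left them, time stands still between calls to the robot, and variables do not carry over. Pictures are saved under pics/ and viewed, at most 10 in all, crops included, and the job is handed in when it is done.

Besides the shell and the picture viewer there is one more tool, called after "Call:" by a JSON object that holds its "api" and its "payload". jog_arm: Moves the arm, as the interface text tells. Its arguments: {"type":"object","properties":{"plan":{"type":"string"}},"required":["plan"]}

```bash
mkdir -p pics; ls; cat > h.py <<'E'
import numpy as np, cv2, json, pickle
from workcell import ctrl
def snap(n,tag):
    d=ctrl.get_image(n); pickle.dump(d,open(f'pics/{tag}.pkl','wb'))
    cv2.imwrite(f'pics/{tag}.png',np.ascontiguousarray(d['image'][:,:,::-1])); return d
def load(tag): return pickle.load(open(f'pics/{tag}.pkl','rb'))
def ray(d,uv):
    p=cv2.undistortPoints(np.array([[uv]],float),np.array(d['intrinsics'],float),np.array(d['dist'],float))[0,0]
    T=np.array(d['T']); r=T[:3,:3]@[p[0],p[1],1]; return T[:3,3],r/np.linalg.norm(r)
def onz(d,uv,z):
    o,r=ray(d,uv); return o+r*(z-o[2])/r[2]
def tri(*l):
    A=np.zeros((3,3));b=np.zeros(3)
    for d,uv in l:
        o,r=ray(d,uv);P=np.eye(3)-np.outer(r,r);A+=P;b+=P@o
    x=np.linalg.solve(A,b); return x,[np.linalg.norm((np.eye(3)-np.outer(r,r))@(x-o)) for o,r in [ray(d,u) for d,u in l]]
def proj(d,X):
    T=np.linalg.inv(np.array(d['T'])); rv=cv2.Rodrigues(T[:3,:3])[0]
    return cv2.projectPoints(np.array(X,float).reshape(-1,1,3),rv,T[:3,3],np.array(d['intrinsics'],float),np.array(d['dist'],float))[0][:,0]
E
python3 - <<'E'
from h import *
a=snap('top','top0')['image'];b=snap('side','side0')['image'];snap('wrist','wr0')
for n in('top0','side0'): print(n,np.round(load(n)['T'],2).tolist(),np.array(load(n)['intrinsics']).tolist())
for n in('top0','side0'): cv2.imwrite(f'pics/{n}b.png',cv2.resize(cv2.imread(f'pics/{n}.png'),(800,600),interpolation=cv2.INTER_CUBIC))
s=ctrl.read_state();print(s)
E
```

```text
pics
top0 [[0.01, -0.99, 0.14, 469.61], [-1.0, -0.01, -0.0, 28.58], [0.01, -0.14, -0.99, 920.29], [0.0, 0.0, 0.0, 1.0]] [[374.756967924597, 0.0, 254.88234666327347], [0.0, 374.756967924597, 196.66256133185948], [0.0, 0.0, 1.0]]
side0 [[-0.96, -0.16, 0.24, 426.44], [-0.29, 0.57, -0.77, 514.6], [-0.01, -0.81, -0.59, 517.39], [0.0, 0.0, 0.0, 1.0]] [[360.74402040591184, 0.0, 257.91193530053795], [0.0, 360.74402040591184, 187.61475272761848], [0.0, 0.0, 1.0]]
{'time_s': 0.15, 'qpos': array([-1.23060691e+00,  3.51092910e-01,  1.65222347e+00,  5.07259729e-09,
        1.13911863e+00, -8.45448656e-02]), 'joint_velocities': array([-9.38068756e-06, -3.96823641e-04, -2.19075606e-03,  1.00665239e-03,
        3.45255496e-04, -5.60893686e-04]), 'joint_efforts': array([-5.23247836e-04, -4.97467768e+01, -2.85348004e+01,  6.98339171e-02,
        2.45252688e-02, -7.99872032e-05]), 'tcp_pos': array([ 226.61209526, -500.87650316,  218.25619682]), 'tool_rot': array([ 9.77534634e-01,  2.10774432e-01, -5.36870516e-05, -4.17741368e-04]), 'contact_force': array([ 0.10007136,  0.23255858, -0.14128288]), 'moment': array([-0.02410614, -0.04837179, -0.05494248]), 'grasp_force': 0.0, 'grip_width': 92.8942094108969}
```

View pics/top0b.png

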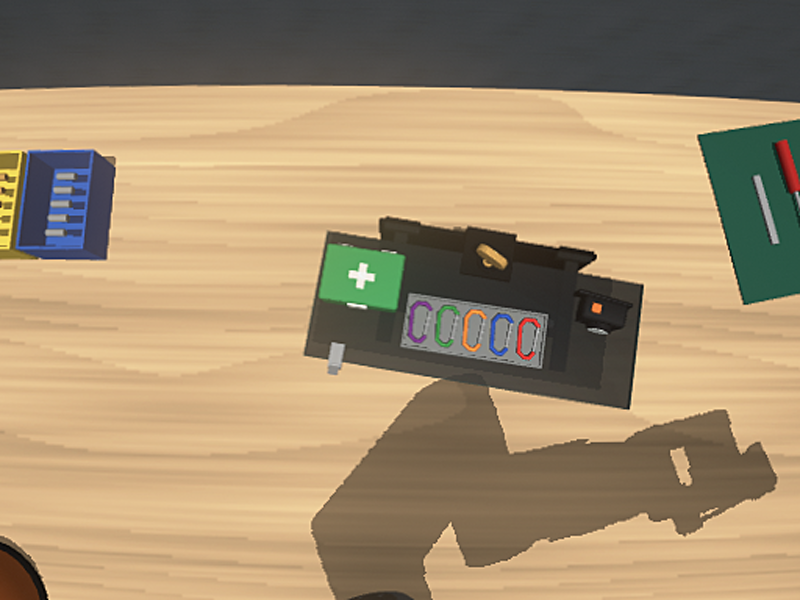

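View pics/side0b.png

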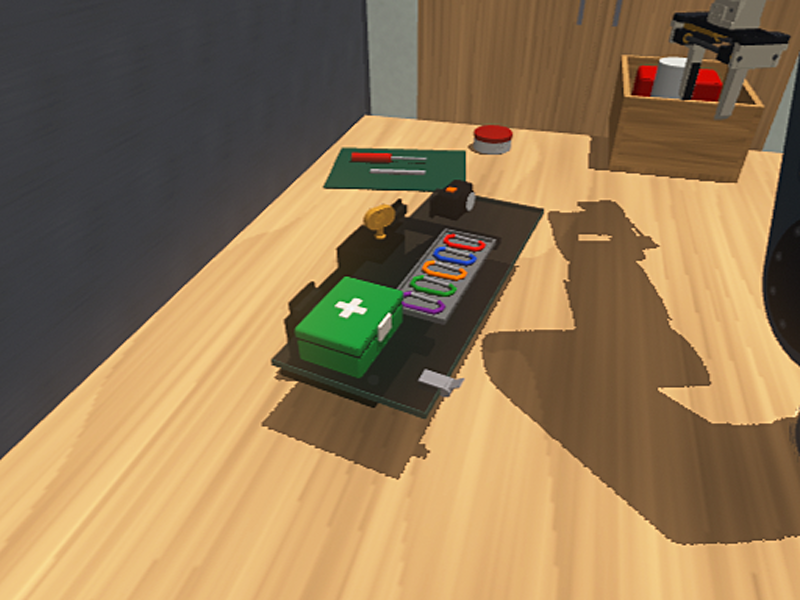

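The top view shows the glass with corners at about (328,232), (304,355), (643,284) and (630,409), the wing at (491,257) and the clip at (336,358). The side view shows the wing at (379,218) and the front corners at (428,416) and (543,208).

```bash
python3 - <<'E'
from h import *
t=load('top0');s=load('side0');k=.64
P=lambda u,v:(u*k,v*k)
R={n:onz(t,P(*u),108) for n,u in dict(RL=(328,232),FL=(304,355),RR=(643,284),FR=(630,409)).items()}
for n,v in R.items(): print(n,v.round(1))
fy=R['FL']-R['FR'];print('front yaw',np.arctan2(-fy[0],fy[1]),np.linalg.norm(fy)); ry=R['RL']-R['RR'];print('rear yaw',np.arctan2(-ry[0],ry[1]),np.linalg.norm(ry))
print('FL',tri((t,P(304,355)),(s,P(428,416))));print('FR',tri((t,P(630,409)),(s,P(543,208))))
print('screw',tri((t,P(491,257)),(s,P(379,218))))
a,b=onz(t,P(478,247),175),onz(t,P(505,267),175);print('wing',a,b,np.linalg.norm(a-b),np.arctan2(*(b-a)[[1,0]]))
# jaw corners top z=130
for u in((467,227),(516,235),(461,271),(510,281)): print('jaw',onz(t,P(*u),130).round(1))
im=cv2.imread('pics/top0.png'); c=im[130:200,270:350]; cv2.imwrite('pics/c1.png',cv2.resize(c,(800,700)[:1]+(600,),interpolation=cv2.INTER_CUBIC))
w=cv2.imread('pics/top0.png');hsv=cv2.cvtColor(w,cv2.COLOR_BGR2HSV)
m=cv2.inRange(hsv,(10,110,60),(30,255,255));m[:140]=0;m[180:]=0;m[:,:297]=0;m[:,330:]=0
ys,xs=np.nonzero(m);print(len(xs),xs.mean(),ys.mean(),xs.min(),xs.max(),ys.min(),ys.max())
E
```

```text
RL [690.3 126.8 108. ]
FL [514.4 154.8 108. ]
RR [ 621.7 -325.6  108. ]
FR [ 444.6 -299.7  108. ]
front yaw -0.15247915460216047 459.90812573932675
rear yaw -0.15037587809790753 457.58820258973986
FL (array([513.56637098, 155.37643503, 103.45287456]), [np.float64(1.1153684193955362), np.float64(1.1153684193956632)])
FR (array([ 445.2822888 , -299.62344144,  108.12786544]), [np.float64(0.7138693594938084), np.float64(0.7138693594938531)])
screw (array([643.7106453 , -96.05708974, 167.85234111]), [np.float64(0.3411514285803244), np.float64(0.3411514285800668)])
wing [654.82588747 -78.00193439 175.        ] [ 628.69569292 -113.14722041  175.        ] 43.79472795138526 -2.210118473692936
jaw [694.4 -69.3 130. ]
jaw [ 684.1 -137.8  130. ]
jaw [631.7 -60.7 130. ]
jaw [ 618.7 -128.4  130. ]
201 314.2835820895522 164.33333333333334 305 324 156 172
```

Units first: shifts go in shares of 80 cm and turns go in shares of 180 degrees. So 0.433 m / 0.8 = 0.5413, 0.222 m / 0.8 = 0.2775, 147 degrees / 180 = 0.8167.

Call:
{"api": "jog_arm", "payload": {"plan": "0 0 0.8167 0.2775 0.5413 0 -1;0 0 0.8167 0.2775 0.5413 0 -1;0 0 0.8167 0.2775 0.5413 0 -1;0 0 0.8167 0.2775 0.5413 0 -1;0 0 0.8167 0.2775 0.5413 0 -1;0 0 0.8167 0.2775 0.5413 0 -1;0 0 0.8167 0.2775 0.5413 0 -1;0 0 0.8167 0.2775 0.5413 0 -1;0 0 0.8167 0.2775 0.5413 0 -1;0 0 0.8167 0.2775 0.5413 0 -1"}}

```text
time_s: 1.15
tcp_pos: [449.4, -65.5, 218.7]
tool_rot: [0.569, 0.823, 0.0, 0.0]
contact_force: [0.1, -0.0, -0.6]
grip_width: 17.8
grasp_force: 0.0
```

In the tool's units: -0.13 m / 0.8 = -0.1625, -0.11 m / 0.8 = -0.1375, 61 degrees / 180 = 0.3389.

Call:
{"api": "jog_arm", "payload": {"plan": "0 0 0.3389 0 0 0 -1;0 0 0.3389 0 0 -0.025 -1;0 0 0.3389 0 0 -0.0625 -1;0 0 0.3389 0 0 -0.1 -1;0 0 0.3389 0 0 -0.1375 -1;0 0 0.3389 0 0 -0.1625 -1;0 0 0.3389 0 0 -0.1625 -1;0 0 0.3389 0 0 -0.1625 -1;0 0 0.3389 0 0 -0.1625 -1;0 0 0.3389 0 0 -0.1625 -1"}}

```text
time_s: 2.15
tcp_pos: [449.0, -68.2, 89.0]
tool_rot: [0.078, 0.997, -0.0, 0.0]
contact_force: [-0.4, -0.0, -0.9]
grip_width: 0.3
grasp_force: 0.0
```

```bash
python3 - <<'E'
from h import *
snap('wrist','wr1');snap('top','top1')
a=cv2.imread('pics/wr1.png');b=cv2.imread('pics/top1.png')[100:292,150:406]
cv2.imwrite('pics/j1.png',np.hstack([cv2.resize(a,(400,300)),cv2.resize(b,(400,300))]))
s=ctrl.read_state();print(s['tcp_pos'],s['tool_rot'],s['contact_force'],s['moment'],s['qpos'])
E
```

```text
[448.90079773 -68.1393611   89.02542652] [ 7.70526951e-02  9.97026938e-01 -7.26777468e-05  4.02686317e-04] [-0.07446318  0.7741832  -0.06461341] [ 0.06425454 -0.13882431 -0.03989728] [-2.53233527e-01  3.76566210e-01  2.00466499e+00 -2.91854658e-06
  7.59543075e-01 -1.66976944e+00]
```

View pics/j1.png

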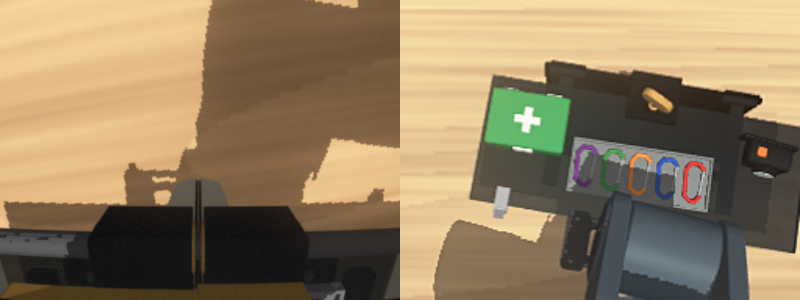

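The wrist picture shows the shut fingers with nothing beneath. The top crop shows the gripper centred before the front edge, with the wing at about (657,100) and the clip away to the left. I will push now.

In the tool's units: 0.028 m / 0.8 = 0.035, 0.026 m / 0.8 = 0.0325.

Call:
{"api": "jog_arm", "payload": {"plan": "0 0 0 0.005 -0.0008 0 -1;0 0 0 0.01 -0.0015 0 -1;0 0 0 0.015 -0.0023 0 -1;0 0 0 0.0188 -0.0029 0 -1;0 0 0 0.0225 -0.0034 0 -1;0 0 0 0.025 -0.0038 0 -1;0 0 0 0.0275 -0.0041 0 -1;0 0 0 0.03 -0.0045 0 -1;0 0 0 0.0325 -0.0049 0 -1;0 0 0 0.035 -0.0053 0 -1"}}

```text
time_s: 3.25
tcp_pos: [475.8, -72.1, 88.4]
tool_rot: [0.076, 0.997, 0.0, -0.001]
contact_force: [-5.3, 0.2, 2.9]
grip_width: 0.7
grasp_force: 2.6
```

In the tool's units: 0.01 m / 0.8 = 0.0125, -0.001 m / 0.8 = -0.0013.

Call:
{"api": "jog_arm", "payload": {"plan": "0 0 0 0.0013 -0.0001 0 -1;0 0 0 0.0025 -0.0004 0 -1;0 0 0 0.0038 -0.0005 0 -1;0 0 0 0.005 -0.0008 0 -1;0 0 0 0.0063 -0.0009 0 -1;0 0 0 0.0075 -0.0011 0 -1;0 0 0 0.0088 -0.0013 0 -1;0 0 0 0.01 -0.0015 0 -1;0 0 0 0.0113 -0.0016 0 -1;0 0 0 0.0125 -0.0019 0 -1"}}

```text
time_s: 4.25
tcp_pos: [486.0, -73.7, 88.4]
tool_rot: [0.076, 0.997, 0.0, -0.001]
contact_force: [-5.3, 0.3, 2.0]
grip_width: 0.5
grasp_force: 2.6
```

Call:
{"api": "jog_arm", "payload": {"plan": "0 0 0 0.0006 0 0 -1;0 0 0 0.0013 -0.0001 0 -1;0 0 0 0.0019 -0.0003 0 -1;0 0 0 0.0025 -0.0004 0 -1;0 0 0 0.0031 -0.0005 0 -1;0 0 0 0.0038 -0.0006 0 -1;0 0 0 0.0044 -0.0006 0 -1;0 0 0 0.005 -0.0008 0 -1;0 0 0 0.0056 -0.0009 0 -1;0 0 0 0.0063 -0.0009 0 -1"}}

```text
time_s: 5.25
tcp_pos: [486.5, -73.7, 88.3]
tool_rot: [0.076, 0.997, 0.001, -0.006]
contact_force: [-32.9, 1.1, 29.4]
grip_width: 0.6
grasp_force: 16.8
```

In the tool's units: 0.15 m / 0.8 = 0.1875, 0.09 m / 0.8 = 0.1125, 62 degrees / 180 = 0.3444.

Call:
{"api": "jog_arm", "payload": {"plan": "0 0 0 -0.0075 0.0013 0 -1;0 0 0 -0.0313 0.005 0 -1;0 0 0 -0.05 0.0075 0.025 -1;0 0 0.1111 -0.05 0.0075 0.0875 -1;0 0 0.1111 -0.05 0.0075 0.15 1;0 0 0.1667 -0.0125 0.0025 0.1875 1;0 0 0.2222 0.0375 -0.005 0.1875 1;0 0 0.2778 0.0875 -0.0125 0.1875 1;0 0 0.3444 0.1125 -0.0163 0.1875 1;0 0 0.3444 0.1125 -0.0163 0.1875 1"}}

```text
time_s: 6.25
tcp_pos: [584.0, -87.8, 238.1]
tool_rot: [-0.437, 0.9, -0.0, 0.001]
contact_force: [-0.0, 0.1, -0.1]
grip_width: 43.8
grasp_force: 0.0
```

```bash
python3 - <<'E'
from h import *
snap('wrist','wr2');snap('top','top2');snap('side','side2')
f=lambda n,c=None:cv2.resize(cv2.imread(f'pics/{n}.png') if c is None else cv2.imread(f'pics/{n}.png')[c[0]:c[1],c[2]:c[3]],(400,300),interpolation=cv2.INTER_CUBIC)
cv2.imwrite('pics/j2.png',np.vstack([np.hstack([f('wr2'),f('top2',(100,292,150,406))]),np.hstack([f('side2'),f('side2',(100,196,200,328))])]))
s=ctrl.read_state();print(s['time_s'],s['tcp_pos'],s['tool_rot'],s['contact_force'],s['moment'],s['qpos'])
E
```

```text
6.4 [581.89537037 -87.43969924 238.47651512] [-4.32577303e-01  9.01596825e-01 -8.61840973e-05  1.85096154e-04] [ 0.14744665  0.27543574 -0.0794422 ] [ 0.06646733 -0.08536547 -0.00169191] [-2.28303562e-01  4.01698020e-01  1.52621715e+00  1.03571052e-04
  1.21328082e+00 -2.69383498e+00]
```

View pics/j2.png

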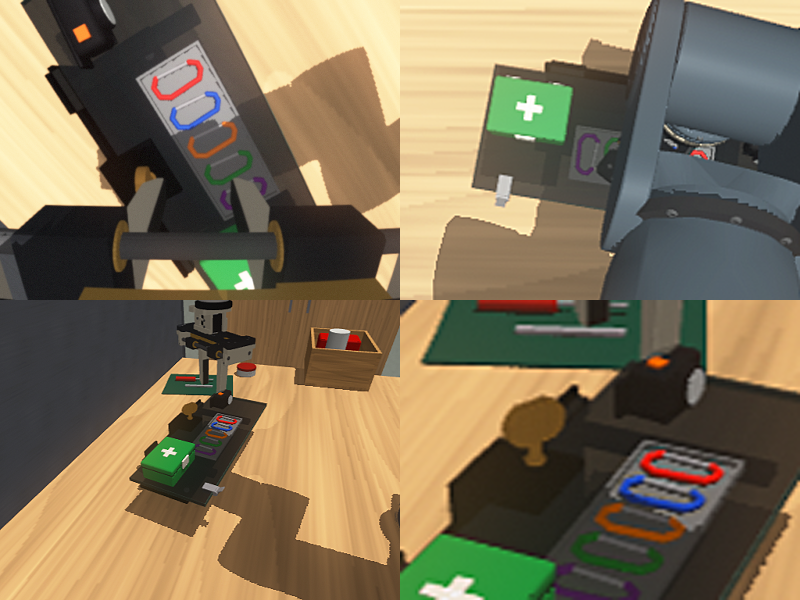

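The wrist crop (upper left) shows the wing at about (145,175), half hidden by a finger. Nothing on the glass has shifted. I'll step so that the wing stands ahead of the fingers.

```bash
python3 - <<'E'
from h import *
d=load('wr2');S=np.array([643.7,-96,176])
print(proj(d,S),np.round(d['T'],2).tolist())
for uv in((256,130),(256,80),(200,110)): print(uv,(S-onz(d,uv,176)).round(1))
E
```

```text
[[182.67403282 243.4801675 ]] [[-0.79, 0.59, 0.17, 536.73], [0.62, 0.75, 0.22, -147.21], [-0.0, 0.28, -0.96, 405.23], [0.0, 0.0, 0.0, 1.0]]
(256, 130) [93.4 31.6  0. ]
(256, 80) [113.2  56.9   0. ]
(200, 110) [72.5 64.8  0. ]
```

In the tool's units: 0.108 m / 0.8 = 0.135, 0.08 m / 0.8 = 0.1.

Call:
{"api": "jog_arm", "payload": {"plan": "0 0 0 0.05 0.025 0 1;0 0 0 0.1 0.05 0 1;0 0 0 0.135 0.065 0 1;0 0 0 0.135 0.065 0 1;0 0 0 0.135 0.065 0 1;0 0 0 0.135 0.065 0 1;0 0 0 0.135 0.065 0 1;0 0 0 0.135 0.065 0 1;0 0 0 0.135 0.065 0 1;0 0 0 0.135 0.065 0 1"}}

```text
time_s: 7.4
tcp_pos: [689.6, -35.6, 238.8]
tool_rot: [-0.434, 0.901, -0.0, 0.0]
contact_force: [0.2, -0.7, 0.1]
grip_width: 92.9
grasp_force: 0.0
```

```bash
python3 - <<'E'
from h import *
snap('wrist','wr3');s=ctrl.read_state();print(s['tcp_pos'],s['tool_rot'],s['qpos'],s['moment'])
E
```

```text
[689.62438353 -35.5759919  238.76515447] [-4.33875943e-01  9.00972619e-01 -4.32149026e-05  6.52692725e-05] [-1.18930184e-01  5.97066058e-01  1.21799201e+00 -2.76146146e-06
  1.32637805e+00 -2.58730644e+00] [ 0.05012676 -0.1792682  -0.00665801]
```

In the tool's units: -0.05 m / 0.8 = -0.0625, -0.035 m / 0.8 = -0.0438.

Call:
{"api": "jog_arm", "payload": {"plan": "0 0 0 -0.0438 -0.0188 0 1;0 0 0 -0.0625 -0.0375 0 1;0 0 0 -0.0625 -0.0375 0 1;0 0 0 -0.0625 -0.0375 0 1;0 0 0 -0.0625 -0.0375 0 1;0 0 0 -0.0625 -0.0375 0 1;0 0 0 -0.0625 -0.0375 0 1;0 0 0 -0.0625 -0.0375 0 1;0 0 0 -0.0625 -0.0375 0 1;0 0 0 -0.0625 -0.0375 0 1"}}

```text
time_s: 8.45
tcp_pos: [639.7, -65.4, 238.6]
tool_rot: [-0.434, 0.901, 0.0, -0.0]
contact_force: [0.3, 0.4, -0.0]
grip_width: 93.1
grasp_force: 0.0
```

```bash
python3 - <<'E'
from h import *
snap('wrist','wr4');s=ctrl.read_state();print(s['time_s'],s['tcp_pos'],s['tool_rot'],s['qpos'],s['moment'])
S=[643.7,-96,176]
o=[]
for n in('wr3','wr4'):
    p=proj(load(n),S)[0].round();print(n,p)
    u,v=[int(x) for x in p];u=min(max(u,60),452);v=min(max(v,75),309)
    print('crop origin',u-60,v-75)
    o.append(cv2.resize(cv2.imread(f'pics/{n}.png')[v-75:v+75,u-60:u+60],(400,500),interpolation=cv2.INTER_CUBIC))
cv2.imwrite('pics/j3.png',np.hstack(o))
E
```

```text
8.5 [639.70348317 -65.46425297 238.61011227] [-4.34000890e-01  9.00912441e-01  7.58284466e-06 -1.14139655e-05] [-1.74355301e-01  5.04427724e-01  1.36853422e+00 -1.05871453e-06
  1.26865810e+00 -2.64300928e+00] [ 0.11409599 -0.12827374  0.01044042]
wr3 [250.  93.]
crop origin 190 18
wr4 [221. 175.]
crop origin 161 100
```

View pics/j3.png

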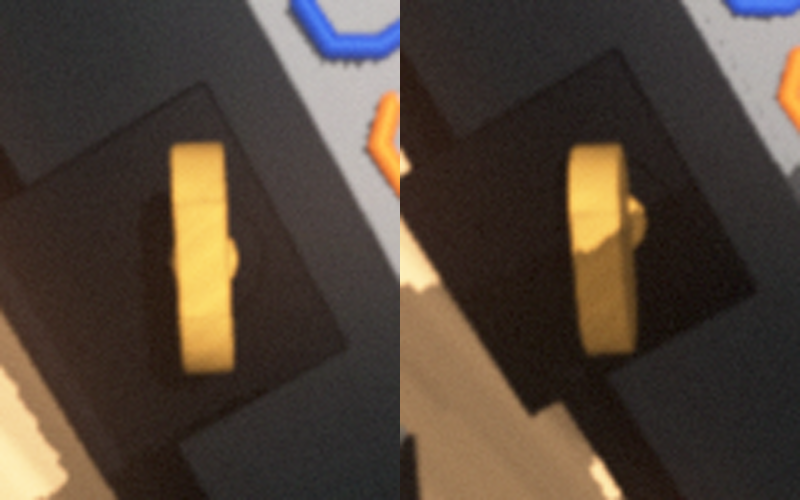

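The wing lies in the left crop from (198,145) to (208,370), and in the right crop from (197,145) to (209,353).

```bash
python3 - <<'E'
from h import *
a,b=load('wr3'),load('wr4');k=.3
A=lambda u,v:(190+u*k,18+v*k);B=lambda u,v:(161+u*k,100+v*k)
print(tri((a,A(203,258)),(b,B(203,249))), tri((a,A(203,258)),(b,B(203,249)),(load('top0'),(491*.64,257*.64)),(load('side0'),(379*.64,218*.64))))
for d,F,e in((a,A,((198,145),(208,370))),(b,B,((197,145),(209,353)))):
    for z in(169,176,183):
        p,q=[onz(d,F(*x),z) for x in e];v=(p-q);print(z,p.round(1),q.round(1),((p+q)/2).round(1),np.linalg.norm(v).round(1),np.arctan2(v[1],v[0])%np.pi)
s=ctrl.read_state()['tool_rot'];print((2*np.arctan2(s[1],s[0]))%(2*np.pi))
E
```

```text
(array([644.25007325, -94.88313011, 171.21066322]), [np.float64(0.11568047501352677), np.float64(0.11568047501340334)]) (array([643.99669463, -95.15155798, 168.60555116]), [np.float64(0.4269202871076743), np.float64(0.9878985160010767), np.float64(1.1672669854710545), np.float64(0.33455166859001856)])
169 [ 631.3 -112.5  169. ] [657.5 -76.6 169. ] [644.4 -94.5 169. ] 44.5 0.9407387412508847
176 [ 631.6 -112.   176. ] [657.  -77.1 176. ] [644.3 -94.5 176. ] 43.1 0.9407387412508852
183 [ 631.9 -111.4  183. ] [656.6 -77.6 183. ] [644.3 -94.5 183. ] 41.8 0.9407387412508861
169 [ 631.5 -112.6  169. ] [658.8 -75.9 169. ] [645.2 -94.3 169. ] 45.8 0.928858289746668
176 [ 630.3 -112.9  176. ] [656.9 -77.4 176. ] [643.6 -95.2 176. ] 44.4 0.9288582897466693
183 [ 629.1 -113.3  183. ] [654.9 -78.8 183. ] [642.  -96.1 183. ] 43.1 0.9288582897466688
4.039450619118379
```

In the tool's units: -0.0885 m / 0.8 = -0.1106, -0.075 m / 0.8 = -0.0938, 2 degrees / 180 = 0.0111.

Call:
{"api": "jog_arm", "payload": {"plan": "0 0 0.0111 0.0056 -0.0369 0 1;0 0 0.0111 0.0056 -0.0369 -0.025 1;0 0 0.0111 0.0056 -0.0369 -0.0625 1;0 0 0.0111 0.0056 -0.0369 -0.0938 1;0 0 0.0111 0.0056 -0.0369 -0.1106 1;0 0 0.0111 0.0056 -0.0369 -0.1106 1;0 0 0.0111 0.0056 -0.0369 -0.1106 1;0 0 0.0111 0.0056 -0.0369 -0.1106 0.2;0 0 0.0111 0.0056 -0.0369 -0.1106 -0.4;0 0 0.0111 0.0056 -0.0369 -0.1106 -0.6"}}

```text
time_s: 9.5
tcp_pos: [644.5, -95.0, 150.9]
tool_rot: [-0.45, 0.893, -0.0, 0.0]
contact_force: [-0.8, -0.1, 0.1]
grip_width: 73.3
grasp_force: 0.0
```

```bash
cat > st.py <<'E'
from h import *
s=ctrl.read_state();q=s['tool_rot'];q=np.array(q)
print(round(s['time_s'],2),s['tcp_pos'].round(2),'yaw',round((2*np.arctan2(q[1],q[0]))%(2*np.pi),4),'q6',round(s['qpos'][5],4),'F',s['contact_force'].round(2),'M',s['moment'].round(3),'tau6',round(s['joint_efforts'][5],4),'grip',round(s['grip_width'],2),round(s['grasp_force'],1))
E
python3 st.py
```

```text
9.5 [644.51 -95.03 150.93] yaw 4.0744 q6 -2.7214 F [-0.75 -0.11  0.07] M [ 0.114 -0.107  0.009] tau6 0.0 grip 73.31 0.0
```

Call:
{"api": "jog_arm", "payload": {"plan": "0 0 0 0 0 0 -0.7;0 0 0 0 0 0 -0.7;0 0 0 0 0 0 -0.75;0 0 0 0 0 0 -0.8;0 0 0 0 0 0 -1;0 0 0 0 0 0 -1;0 0 0 0 0 0 -1;0 0 0 0 0 0 -1;0 0 0 0 0 0 -1;0 0 0 0 0 0 -1"}}

```text
time_s: 10.5
tcp_pos: [644.4, -95.2, 150.1]
tool_rot: [-0.45, 0.893, -0.0, 0.0]
contact_force: [3.0, -0.9, -0.4]
grip_width: 9.8
grasp_force: 30.0
```

```bash
python3 st.py
```

```text
10.5 [644.43 -95.18 150.13] yaw 4.0743 q6 -2.7214 F [ 3.05 -0.87 -0.43] M [-0.19  -0.592  0.004] tau6 -0.0357 grip 9.77 30.0
```

In the tool's units: -80 degrees / 180 = -0.4444.

Call:
{"api": "jog_arm", "payload": {"plan": "0 0 -0.0444 0 0 0 -1;0 0 -0.0889 0 0 0 -1;0 0 -0.1333 0 0 0 -1;0 0 -0.1778 0 0 0 -1;0 0 -0.2222 0 0 0 -1;0 0 -0.2667 0 0 0 -1;0 0 -0.3111 0 0 0 -1;0 0 -0.3556 0 0 0 -1;0 0 -0.4 0 0 0 -1;0 0 -0.4444 0 0 0 -1"}}

```text
time_s: 11.5
tcp_pos: [644.7, -96.1, 150.2]
tool_rot: [0.233, 0.973, -0.001, 0.001]
contact_force: [4.6, -7.0, -3.3]
grip_width: 10.1
grasp_force: 30.0
```

```bash
python3 st.py
```

```text
11.5 [644.68 -96.09 150.16] yaw 2.6722 q6 -1.3195 F [ 4.63 -6.97 -3.3 ] M [-1.053 -0.784  0.033] tau6 -2.2483 grip 10.05 30.0
```

In the tool's units: -0.001 m / 0.8 = -0.0013, -0.0009 m / 0.8 = -0.0011, -37 degrees / 180 = -0.2056.

Call:
{"api": "jog_arm", "payload": {"plan": "0 0 -0.0389 0.0003 -0.0004 0 -1;0 0 -0.0778 0.0005 -0.0008 0 -1;0 0 -0.1111 0.0008 -0.0011 0 -1;0 0 -0.1389 0.0008 -0.0013 0 -1;0 0 -0.1667 0.0008 -0.0013 0 -1;0 0 -0.1778 0.0008 -0.0013 0 -1;0 0 -0.1889 0.0008 -0.0013 0 -1;0 0 -0.1944 0.0008 -0.0013 0 -1;0 0 -0.2 0.0008 -0.0013 0 -1;0 0 -0.2056 0.0008 -0.0013 0 -1"}}

```text
time_s: 12.5
tcp_pos: [644.5, -96.5, 150.1]
tool_rot: [0.527, 0.85, -0.0, -0.0]
contact_force: [-1.6, -5.9, 0.7]
grip_width: 9.9
grasp_force: 30.0
```

```bash
python3 st.py
```

```text
12.5 [644.48 -96.5  150.15] yaw 2.0317 q6 -0.6802 F [-1.65 -5.91  0.66] M [-0.89   0.165  0.056] tau6 -0.2348 grip 9.86 30.0
```

In the tool's units: -0.0008 m / 0.8 = -0.001, -0.0006 m / 0.8 = -0.0008, -8 degrees / 180 = -0.0444.

Call:
{"api": "jog_arm", "payload": {"plan": "0 0 -0.0056 0 -0.0003 0 -1;0 0 -0.0111 -0.0001 -0.0005 0 -1;0 0 -0.0167 -0.0003 -0.0008 0 -1;0 0 -0.0222 -0.0004 -0.001 0 -1;0 0 -0.0278 -0.0004 -0.001 0 -1;0 0 -0.0333 -0.0004 -0.001 0 -1;0 0 -0.0389 -0.0004 -0.001 0 -1;0 0 -0.0444 -0.0004 -0.001 0 -1;0 0 -0.0444 -0.0004 -0.001 0 -1;0 0 -0.0444 -0.0004 -0.001 0 -1"}}

```text
time_s: 13.5
tcp_pos: [644.4, -96.7, 150.1]
tool_rot: [0.585, 0.811, 0.0, -0.0]
contact_force: [-2.9, -1.0, 1.0]
grip_width: 10.1
grasp_force: 30.0
```

```bash
python3 st.py
```

```text
13.5 [644.43 -96.67 150.13] yaw 1.8928 q6 -0.5424 F [-2.92 -1.03  1.02] M [-0.214  0.362 -0.051] tau6 0.0018 grip 10.09 30.0
```

In the tool's units: -0.0003 m / 0.8 = -0.0004, -0.0002 m / 0.8 = -0.0003, -8 degrees / 180 = -0.0444.

Call:
{"api": "jog_arm", "payload": {"plan": "0 0 -0.0044 -0.0001 0 0 -1;0 0 -0.0089 -0.0003 0 0 -1;0 0 -0.0133 -0.0004 0 0 -1;0 0 -0.0178 -0.0004 0 0 -1;0 0 -0.0222 -0.0004 0 0 -1;0 0 -0.0267 -0.0004 0 0 -1;0 0 -0.0311 -0.0004 0 0 -1;0 0 -0.0356 -0.0004 0 0 -1;0 0 -0.04 -0.0004 0 0 -1;0 0 -0.0444 -0.0004 0 0 -1"}}

```text
time_s: 14.5
tcp_pos: [644.2, -96.8, 150.1]
tool_rot: [0.64, 0.768, 0.0, 0.0]
contact_force: [-0.3, 0.2, -0.2]
grip_width: 9.5
grasp_force: 30.0
```

```bash
python3 st.py
```

```text
14.5 [644.22 -96.76 150.12] yaw 1.7519 q6 -0.4017 F [-0.26  0.24 -0.25] M [-0.014 -0.061  0.015] tau6 -0.1804 grip 9.48 30.0
```

In the tool's units: -8 degrees / 180 = -0.0444.

Call:
{"api": "jog_arm", "payload": {"plan": "0 0 -0.0044 0 0 0 -1;0 0 -0.0089 0 0 0 -1;0 0 -0.0133 0 0 0 -1;0 0 -0.0178 0 0 0 -1;0 0 -0.0222 0 0 0 -1;0 0 -0.0267 0 0 0 -1;0 0 -0.0311 0 0 0 -1;0 0 -0.0356 0 0 0 -1;0 0 -0.04 0 0 0 -1;0 0 -0.0444 0 0 0 -1"}}

```text
time_s: 15.5
tcp_pos: [644.1, -96.8, 150.1]
tool_rot: [0.692, 0.722, -0.0, -0.0]
contact_force: [-1.3, 0.1, 0.8]
grip_width: 10.0
grasp_force: 30.0
```

```bash
python3 st.py
```

```text
15.5 [644.15 -96.8  150.13] yaw 1.6123 q6 -0.2621 F [-1.27  0.13  0.8 ] M [0.071 0.073 0.047] tau6 -0.1797 grip 9.97 30.0
```

In the tool's units: -8 degrees / 180 = -0.0444.

Call:
{"api": "jog_arm", "payload": {"plan": "0 0 -0.0044 0 0 0 -1;0 0 -0.0089 0 0 0 -1;0 0 -0.0133 0 0 0 -1;0 0 -0.0178 0 0 0 -1;0 0 -0.0222 0 0 0 -1;0 0 -0.0267 0 0 0 -1;0 0 -0.0311 0 0 0 -1;0 0 -0.0356 0 0 0 -1;0 0 -0.04 0 0 0 -1;0 0 -0.0444 0 0 0 -1"}}

```text
time_s: 16.5
tcp_pos: [644.1, -96.8, 150.1]
tool_rot: [0.741, 0.672, -0.0, -0.0]
contact_force: [-4.1, 1.6, 3.4]
grip_width: 9.8
grasp_force: 30.0
```

```bash
python3 st.py
```

```text
16.5 [644.07 -96.81 150.12] yaw 1.4727 q6 -0.1225 F [-4.08  1.59  3.45] M [0.073 0.435 0.065] tau6 -0.1777 grip 9.75 30.0
```

In the tool's units: -0.0004 m / 0.8 = -0.0005, -0.0003 m / 0.8 = -0.0004, -1.6 degrees / 180 = -0.0089.

Call:
{"api": "jog_arm", "payload": {"plan": "0 0 -0.0044 -0.0001 0 0 -1;0 0 -0.0089 -0.0003 0 0 -1;0 0 -0.0133 -0.0004 0 0 -1;0 0 -0.0178 -0.0005 0 0 -1;0 0 -0.0222 -0.0005 0 0 -1;0 0 -0.0267 -0.0005 0 0 -1;0 0 -0.0311 -0.0005 0 0 -1;0 0 -0.0356 -0.0005 0 0 -1;0 0 -0.04 -0.0005 0 0 -1;0 0 -0.0444 -0.0005 0 0 -1"}}

```text
time_s: 17.5
tcp_pos: [643.9, -96.8, 150.1]
tool_rot: [0.786, 0.618, 0.0, 0.0]
contact_force: [0.6, 0.3, -0.6]
grip_width: 10.1
grasp_force: 30.0
```

```bash
python3 st.py
```

```text
17.5 [643.85 -96.78 150.13] yaw 1.333 q6 0.017 F [ 0.64  0.32 -0.56] M [ 0.099 -0.103  0.086] tau6 -0.1805 grip 10.06 30.0
```

In the tool's units: -8 degrees / 180 = -0.0444.

Call:
{"api": "jog_arm", "payload": {"plan": "0 0 -0.0044 0 0 0 -1;0 0 -0.0089 0 0 0 -1;0 0 -0.0133 0 0 0 -1;0 0 -0.0178 0 0 0 -1;0 0 -0.0222 0 0 0 -1;0 0 -0.0267 0 0 0 -1;0 0 -0.0311 0 0 0 -1;0 0 -0.0356 0 0 0 -1;0 0 -0.04 0 0 0 -1;0 0 -0.0444 0 0 0 -1"}}

```text
time_s: 18.5
tcp_pos: [643.8, -96.8, 150.2]
tool_rot: [0.827, 0.562, 0.0, -0.0]
contact_force: [0.4, 1.3, -0.5]
grip_width: 9.8
grasp_force: 30.0
```

```bash
python3 st.py
```

```text
18.5 [643.79 -96.76 150.16] yaw 1.1934 q6 0.1567 F [ 0.36  1.33 -0.46] M [ 0.223 -0.114  0.043] tau6 -0.1802 grip 9.82 30.0
```

Still turning freely.

In the tool's units: -8 degrees / 180 = -0.0444.

Call:
{"api": "jog_arm", "payload": {"plan": "0 0 -0.0044 0 0 0 -1;0 0 -0.0089 0 0 0 -1;0 0 -0.0133 0 0 0 -1;0 0 -0.0178 0 0 0 -1;0 0 -0.0222 0 0 0 -1;0 0 -0.0267 0 0 0 -1;0 0 -0.0311 0 0 0 -1;0 0 -0.0356 0 0 0 -1;0 0 -0.04 0 0 0 -1;0 0 -0.0444 0 0 0 -1"}}

```text
time_s: 19.5
tcp_pos: [643.7, -96.7, 150.1]
tool_rot: [0.864, 0.503, -0.0, -0.0]
contact_force: [-2.0, 1.7, 1.0]
grip_width: 9.5
grasp_force: 30.0
```

```bash
python3 st.py
```

```text
19.5 [643.72 -96.75 150.14] yaw 1.0538 q6 0.2963 F [-1.97  1.68  1.04] M [0.343 0.236 0.016] tau6 -0.1783 grip 9.5 30.0
```

In the tool's units: 0.0003 m / 0.8 = 0.0004, -0.0002 m / 0.8 = -0.0003, -8 degrees / 180 = -0.0444.

Call:
{"api": "jog_arm", "payload": {"plan": "0 0 -0.0044 0 0 0 -1;0 0 -0.0089 0 0.0001 0 -1;0 0 -0.0133 -0.0001 0.0003 0 -1;0 0 -0.0178 -0.0003 0.0004 0 -1;0 0 -0.0222 -0.0003 0.0004 0 -1;0 0 -0.0267 -0.0003 0.0004 0 -1;0 0 -0.0311 -0.0003 0.0004 0 -1;0 0 -0.0356 -0.0003 0.0004 0 -1;0 0 -0.04 -0.0003 0.0004 0 -1;0 0 -0.0444 -0.0003 0.0004 0 -1"}}

```text
time_s: 20.5
tcp_pos: [643.6, -96.6, 150.1]
tool_rot: [0.897, 0.441, -0.0, 0.0]
contact_force: [-2.0, -0.2, 0.4]
grip_width: 9.8
grasp_force: 30.0
```

```bash
python3 st.py
```

```text
20.5 [643.6  -96.58 150.14] yaw 0.9141 q6 0.4364 F [-2.01 -0.24  0.41] M [-0.129  0.171  0.04 ] tau6 -0.18 grip 9.79 30.0
```

In the tool's units: -8 degrees / 180 = -0.0444.

Call:
{"api": "jog_arm", "payload": {"plan": "0 0 -0.0044 0 0 0 -1;0 0 -0.0089 0 0 0 -1;0 0 -0.0133 0 0 0 -1;0 0 -0.0178 0 0 0 -1;0 0 -0.0222 0 0 0 -1;0 0 -0.0267 0 0 0 -1;0 0 -0.0311 0 0 0 -1;0 0 -0.0356 0 0 0 -1;0 0 -0.04 0 0 0 -1;0 0 -0.0444 0 0 0 -1"}}

```text
time_s: 21.5
tcp_pos: [643.6, -96.5, 150.2]
tool_rot: [0.926, 0.378, -0.0, -0.0]
contact_force: [-2.4, -0.3, 0.6]
grip_width: 9.5
grasp_force: 30.0
```

```bash
python3 st.py
```

```text
21.5 [643.56 -96.48 150.17] yaw 0.7745 q6 0.576 F [-2.36 -0.35  0.6 ] M [-0.194  0.374  0.078] tau6 -0.1797 grip 9.5 30.0
```

In the tool's units: -2.4 degrees / 180 = -0.0133.

Call:
{"api": "jog_arm", "payload": {"plan": "0 0 -0.0044 0 0 0 -1;0 0 -0.0089 0 0 0 -1;0 0 -0.0133 0 0 0 -1;0 0 -0.0178 0 0 0 -1;0 0 -0.0222 0 0 0 -1;0 0 -0.0267 0 0 0 -1;0 0 -0.0311 0 0 0 -1;0 0 -0.0356 0 0 0 -1;0 0 -0.04 0 0 0 -1;0 0 -0.0444 0 0 0 -1"}}

```text
time_s: 22.5
tcp_pos: [643.5, -96.5, 150.1]
tool_rot: [0.95, 0.312, -0.0, -0.0]
contact_force: [-5.1, -0.1, 1.8]
grip_width: 9.8
grasp_force: 30.0
```

```bash
python3 st.py
```

```text
22.5 [643.52 -96.46 150.13] yaw 0.6349 q6 0.7156 F [-5.08 -0.07  1.75] M [-0.083  0.713  0.077] tau6 -0.1787 grip 9.85 30.0
```

In the tool's units: -0.0005 m / 0.8 = -0.0006, -0.0004 m / 0.8 = -0.0005, -8 degrees / 180 = -0.0444.

Call:
{"api": "jog_arm", "payload": {"plan": "0 0 -0.0044 -0.0001 0 0 -1;0 0 -0.0089 -0.0004 0 0 -1;0 0 -0.0133 -0.0005 0 0 -1;0 0 -0.0178 -0.0006 0 0 -1;0 0 -0.0222 -0.0006 0 0 -1;0 0 -0.0267 -0.0006 0 0 -1;0 0 -0.0311 -0.0006 0 0 -1;0 0 -0.0356 -0.0006 0 0 -1;0 0 -0.04 -0.0006 0 0 -1;0 0 -0.0444 -0.0006 0 0 -1"}}

```text
time_s: 23.5
tcp_pos: [643.2, -96.4, 150.1]
tool_rot: [0.97, 0.245, 0.0, -0.0]
contact_force: [2.8, 2.2, -1.4]
grip_width: 9.4
grasp_force: 30.0
```

```bash
python3 st.py
```

```text
23.5 [643.24 -96.42 150.12] yaw 0.4952 q6 0.855 F [ 2.78  2.16 -1.42] M [ 0.305 -0.342  0.027] tau6 -0.1803 grip 9.4 30.0
```

In the tool's units: 0.0002 m / 0.8 = 0.0003, 0.0001 m / 0.8 = 0.0001, -8 degrees / 180 = -0.0444.

Call:
{"api": "jog_arm", "payload": {"plan": "0 0 -0.0044 0 0 0 -1;0 0 -0.0089 0.0001 0.0001 0 -1;0 0 -0.0133 0.0003 0.0003 0 -1;0 0 -0.0178 0.0003 0.0003 0 -1;0 0 -0.0222 0.0003 0.0003 0 -1;0 0 -0.0267 0.0003 0.0003 0 -1;0 0 -0.0311 0.0003 0.0003 0 -1;0 0 -0.0356 0.0003 0.0003 0 -1;0 0 -0.04 0.0003 0.0003 0 -1;0 0 -0.0444 0.0003 0.0003 0 -1"}}

```text
time_s: 24.5
tcp_pos: [643.2, -96.3, 150.1]
tool_rot: [0.984, 0.177, -0.0, -0.0]
contact_force: [0.8, 1.2, -1.8]
grip_width: 9.8
grasp_force: 30.0
```

```bash
python3 st.py
```

```text
24.5 [643.23 -96.28 150.12] yaw 0.3557 q6 0.995 F [ 0.77  1.21 -1.79] M [ 0.233 -0.139  0.075] tau6 -0.1799 grip 9.77 30.0
```

In the tool's units: -8 degrees / 180 = -0.0444.

Call:
{"api": "jog_arm", "payload": {"plan": "0 0 -0.0044 0 0 0 -1;0 0 -0.0089 0 0 0 -1;0 0 -0.0133 0 0 0 -1;0 0 -0.0178 0 0 0 -1;0 0 -0.0222 0 0 0 -1;0 0 -0.0267 0 0 0 -1;0 0 -0.0311 0 0 0 -1;0 0 -0.0356 0 0 0 -1;0 0 -0.04 0 0 0 -1;0 0 -0.0444 0 0 0 -1"}}

```text
time_s: 25.5
tcp_pos: [643.2, -96.2, 150.1]
tool_rot: [0.994, 0.108, -0.0, -0.0]
contact_force: [-0.3, 2.7, -0.5]
grip_width: 9.6
grasp_force: 30.0
```

```bash
python3 st.py
```

```text
25.5 [643.24 -96.2  150.12] yaw 0.2161 q6 1.1346 F [-0.28  2.68 -0.5 ] M [0.462 0.068 0.087] tau6 -0.1784 grip 9.59 30.0
```

In the tool's units: 0.0003 m / 0.8 = 0.0004, 0.0002 m / 0.8 = 0.0003, -8 degrees / 180 = -0.0444.

Call:
{"api": "jog_arm", "payload": {"plan": "0 0 -0.0044 0 0.0001 0 -1;0 0 -0.0089 0 0.0003 0 -1;0 0 -0.0133 0 0.0004 0 -1;0 0 -0.0178 0 0.0004 0 -1;0 0 -0.0222 0 0.0004 0 -1;0 0 -0.0267 0 0.0004 0 -1;0 0 -0.0311 0 0.0004 0 -1;0 0 -0.0356 0 0.0004 0 -1;0 0 -0.04 0 0.0004 0 -1;0 0 -0.0444 0 0.0004 0 -1"}}

```text
time_s: 26.5
tcp_pos: [643.2, -96.0, 150.1]
tool_rot: [0.999, 0.038, -0.0, -0.0]
contact_force: [-2.5, 0.6, 0.3]
grip_width: 9.6
grasp_force: 30.0
```

```bash
python3 st.py
```

```text
26.5 [643.2 -96.  150.1] yaw 0.0764 q6 1.2747 F [-2.52  0.62  0.31] M [0.116 0.262 0.081] tau6 -0.1603 grip 9.59 30.0
```

In the tool's units: -6 degrees / 180 = -0.0333.

Call:
{"api": "jog_arm", "payload": {"plan": "0 0 -0.0033 0 0 0 -1;0 0 -0.0067 0 0 0 -1;0 0 -0.01 0 0 0 -1;0 0 -0.0133 0 0 0 -1;0 0 -0.0167 0 0 0 -1;0 0 -0.02 0 0 0 -1;0 0 -0.0233 0 0 0 -1;0 0 -0.0267 0 0 0 -1;0 0 -0.03 0 0 0 -1;0 0 -0.0333 0 0 0 -1"}}

```text
time_s: 27.5
tcp_pos: [643.0, -95.9, 150.1]
tool_rot: [1.0, -0.014, -0.0, -0.0]
contact_force: [-4.2, 2.2, 1.5]
grip_width: 9.6
grasp_force: 30.0
```

```bash
python3 st.py
```

```text
27.5 [643.05 -95.85 150.11] yaw 6.2553 q6 1.3791 F [-4.18  2.24  1.53] M [0.279 0.836 0.206] tau6 0.0164 grip 9.61 30.0
```

The foot has met the glass. A further 3° will bottom it clearly, well below strain.

In the tool's units: -0.0003 m / 0.8 = -0.0004, -0.0002 m / 0.8 = -0.0003, -3 degrees / 180 = -0.0167.

Call:
{"api": "jog_arm", "payload": {"plan": "0 0 -0.0022 -0.0001 0.0001 0 -1;0 0 -0.0044 -0.0003 0.0001 0 -1;0 0 -0.0067 -0.0004 0.0003 0 -1;0 0 -0.0089 -0.0004 0.0003 0 -1;0 0 -0.0111 -0.0004 0.0003 0 -1;0 0 -0.0128 -0.0004 0.0003 0 -1;0 0 -0.0144 -0.0004 0.0003 0 -1;0 0 -0.0156 -0.0004 0.0003 0 -1;0 0 -0.0167 -0.0004 0.0003 0 -1;0 0 -0.0167 -0.0004 0.0003 0 -1"}}

```text
time_s: 28.5
tcp_pos: [642.9, -95.7, 150.1]
tool_rot: [0.999, -0.04, -0.0, -0.0]
contact_force: [-4.6, 2.0, 1.5]
grip_width: 9.6
grasp_force: 30.0
```

```bash
python3 st.py
```

```text
28.5 [642.89 -95.72 150.07] yaw 6.2034 q6 1.4311 F [-4.57  1.99  1.47] M [0.307 0.702 0.259] tau6 0.2963 grip 9.62 30.0
```

In the tool's units: 0.0011 m / 0.8 = 0.0014, -0.001 m / 0.8 = -0.0013, 60 degrees / 180 = 0.3333.

Call:
{"api": "jog_arm", "payload": {"plan": "0 0 0.0333 0.0001 -0.0001 0 -1;0 0 0.0667 0.0004 -0.0003 0 -1;0 0 0.1 0.0005 -0.0004 0 -1;0 0 0.1333 0.0006 -0.0006 0 -1;0 0 0.1667 0.0008 -0.0008 0 -1;0 0 0.2 0.0009 -0.0009 0 -1;0 0 0.2333 0.001 -0.001 0 -1;0 0 0.2667 0.0011 -0.0011 0 -1;0 0 0.3 0.0013 -0.0013 0 -1;0 0 0.3333 0.0014 -0.0013 0 -1"}}

```text
time_s: 29.5
tcp_pos: [643.8, -96.7, 150.1]
tool_rot: [0.884, 0.467, -0.0, -0.0]
contact_force: [-6.0, 2.0, 2.9]
grip_width: 9.7
grasp_force: 30.0
```

In the tool's units: 31.5 degrees / 180 = 0.175.

Call:
{"api": "jog_arm", "payload": {"plan": "0 0 0.0333 0 0 0 -1;0 0 0.0667 0 0 0 -1;0 0 0.1 0 0 0 -1;0 0 0.1333 0 0 0 -1;0 0 0.1556 0 0 0 -1;0 0 0.1667 0 0 0 -1;0 0 0.1722 0 0 0 -1;0 0 0.175 0 0 0 -1;0 0 0.175 0 0 0 -1;0 0 0.175 0 0 0 -1"}}

```text
time_s: 30.5
tcp_pos: [644.1, -96.8, 150.1]
tool_rot: [0.726, 0.688, 0.0, 0.0]
contact_force: [-3.5, 2.2, 1.3]
grip_width: 9.8
grasp_force: 30.0
```

```bash
python3 st.py
```

```text
30.5 [644.12 -96.82 150.13] yaw 1.5168 q6 -0.1667 F [-3.52  2.16  1.34] M [ 0.205  0.512 -0.002] tau6 -0.0243 grip 9.79 30.0
```

Call:
{"api": "jog_arm", "payload": {"plan": "0 0 0 0 0 0 -0.6;0 0 0 0 0 0 -0.4;0 0 0 0 0 0 -0.2;0 0 0 0 0 0 -0.2;0 0 0 0 0 0 -0.2;0 0 0 0 0 0 -0.2;0 0 0 0 0 0.0188 -0.2;0 0 0 0 0 0.0625 -0.2;0 0 0 0 0 0.1125 -0.2;0 0 0 0 0 0.15 -0.2"}}

```text
time_s: 31.5
tcp_pos: [644.4, -96.8, 274.0]
tool_rot: [0.726, 0.688, 0.001, 0.001]
contact_force: [-1.2, -0.1, 0.1]
grip_width: 37.1
grasp_force: 0.0
```

In the tool's units: -0.22 m / 0.8 = -0.275, -0.19 m / 0.8 = -0.2375.

Call:
{"api": "jog_arm", "payload": {"plan": "0 0 0 -0.05 0 0.0375 -0.2;0 0 0 -0.1125 0 0.0375 -0.2;0 0 0 -0.175 0 0.0375 -0.2;0 0 0 -0.2375 -0.05 0.0375 -0.2;0 0 0 -0.275 -0.1 0.0375 -0.2;0 0 0 -0.275 -0.1625 0.0375 -0.2;0 0 0 -0.275 -0.225 0.0375 -0.2;0 0 0 -0.275 -0.275 0.0375 -0.2;0 0 0 -0.275 -0.275 0.0375 -0.2;0 0 0 -0.275 -0.275 0.0375 -0.2"}}

```text
time_s: 32.5
tcp_pos: [423.8, -317.4, 300.7]
tool_rot: [0.726, 0.687, 0.0, 0.0]
contact_force: [-0.1, 0.8, -0.2]
grip_width: 37.3
grasp_force: 0.0
```

```bash
python3 st.py; python3 - <<'E'
from h import *
snap('top','top5');snap('side','side5')
f=lambda n,c:cv2.resize(cv2.imread(f'pics/{n}.png')[c[0]:c[1],c[2]:c[3]],(800,600),interpolation=cv2.INTER_CUBIC)
cv2.imwrite('pics/t5.png',f('top5',(110,290,180,420)))
E
```

```text
32.5 [ 423.8  -317.36  300.67] yaw 1.5157 q6 -0.6757 F [-0.09  0.78 -0.18] M [-0.033 -0.082  0.037] tau6 -0.1601 grip 37.27 0.0
```

View pics/t5.png

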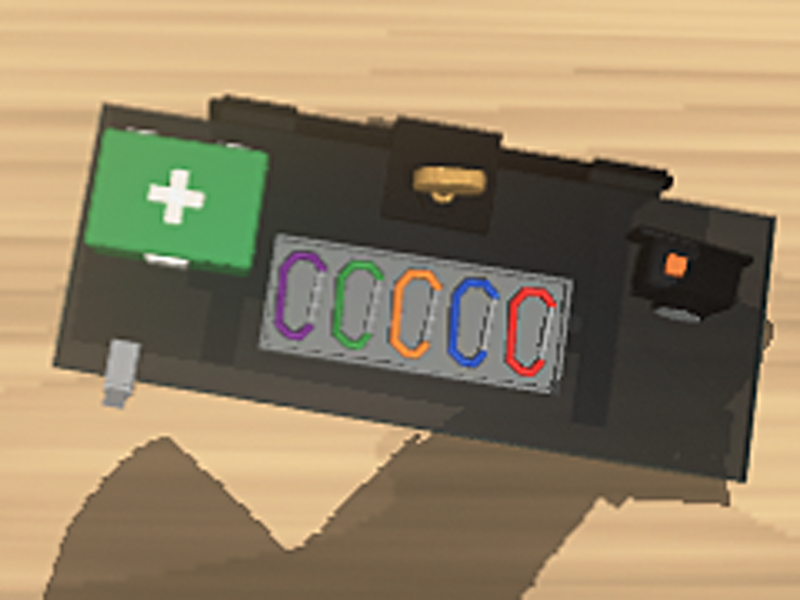

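The picture shows the glass corners at (103,103), (55,368), (775,215) and (745,482), everything still in its place, and the wing at (450,182) free of the gripper.

```bash
python3 - <<'E'
from h import *
d=load('top5');c=np.mean([onz(d,(180+.3*u,110+.3*v),108) for u,v in((103,103),(55,368),(775,215),(745,482))],0)
t=-.151;print(c,(np.array([644,-96.2])-c[:2])@[np.cos(t),np.sin(t)])
print(ctrl.hand_in())
E
```

```text
[583.87449279 -88.33109979 108.        ] 60.625041511821955
the job is handed in; nothing more can be done
None
```

The glass is home against its rear stops: the picture puts its centre 60.6 mm from the screw, against 60. I bottomed the screw finger-tight, about 0.2 N m above free turning, backed it off about a quarter turn (1.60 rad) and let go. Everything on the glass stayed put, and the job is handed in at 32.5 s.

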